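Sort glazed miniatures for the kilns

ROBOT

A 6-joint arm with a two-finger parallel gripper is mounted at the origin on the work surface. World frame = base frame: x ahead of the robot, y to its left, z up, the work surface at z = 0. Lengths are in m, angles in rad, forces in N, time in s.
With the tool pointing down it reaches from about 0.375 to 0.975 m from the base axis. Payload 3.8 kg.
Tool frame: the origin (TCP) lies on the centre line of the jaws, within the pads' length; the fingertips stand 14 mm ahead of it and the grasp point (between the pads) lies 5 mm behind it (robot.nose_length is the distance from the TCP to the fingertips, in m); z points along the fingers, y is the line along which they close (so a half turn about z gives the same grasp; the last joint's range is limited). The gripper opens to 85 mm and grips with 20 to 120 N. Pads are 22 mm wide; open, the fingers measure 114 mm over their backs; the gripper's body (76 mm by 85 mm) begins 54 mm behind the grasp point. The pads swing forward as they close: fully open they stand 13 mm farther back than shut.
Start: joints at [-1.272, 0.264, 1.604, -0, 1.274, -0.037], TCP at [0.222, -0.637, 0.219] pointing down, gripper open.
Joint ranges: [-2.63, 2.63], [-0.94, 2.18], [0.31, 2.57], [-1.31, 4.45], [0, 2.66], [-2.55, 2.55]. Speed limits (rad/s): [2.57, 2.57, 3.14, 3.14, 3.14, 3.14].

INTERFACE

Orientations are given as a rotation vector (axis times angle).
In Python, from cell import robot gives the robot as it stands. The module is installed in compiled form; this text tells all that it offers.
- The arm moves only by the shell command python3 -m handwheel 'ROWS' [FORCE]. ROWS is a JSON object whose key "segments" holds a list of rows, 1 to 10 of them, each of 5 numbers: the finger opening in m, then dx, dy, dz in parts of the range, where 1.0 means 0.6 m, then a turn about the tool's z in shares of pi/2 rad (1.0 is pi/2 rad); each row shifts and turns the commanded pose from where the row before left it, along the tool's axes as they then stand; what a row does not reach is not made up. A row lasts 1/12 s, in which the tool goes at most 0.0417 m and 0.125 rad, less where a joint would pass 70% of its speed; a pose out of reach is approached as far as the arm can. The fingers move at their own pace and stop on an object; FORCE is the grip in N (left out, the last holds). Time passes only in rows, so rows that do not move let the fingers close. It prints the time, the measured TCP pose, the force, the opening and the grip force at its end. Input that does not fit is refused with a message, and nothing moves.
- robot.state(): the state, without advancing time (a new reading comes with each control period).
- robot.grab_frame(name): name is "scene" or "top"; returns a dict with "img" (480x640x3 uint8, blue, green, red), "depth" (480x640 float32, m along the optical axis (not along the pixel's ray), 0 where there is no reading), "camera_matrix" (3x3 intrinsics, pixels), "cam_to_world" (4x4, takes a point from camera to world coordinates). Camera axes: x right, y down, z forward; pixel columns grow to the right and rows downward; lengths in m; the calibration is good to about 2 mm. A picture is of the moment at which its call begins.
- robot.sign_off(): hands the job in; it is judged then, once.
The state is a dict: "time_s": time; "q": joint angles; "dq": joint speeds; "effort": joint torques, N m; "position": TCP position; "orientation": TCP orientation; "wrist_force": force on the tool from outside, world axes, zero at the start; "wrist_torque": the same for the moment, N m; "grip_width": finger opening in m; "grasp_force": force on a finger pad.
Only numpy, scipy, OpenCV 4.12 (cv2) and the standard library are available. Lean on these libraries where they do the work, as an engineer would, in place of code of your own. Each camera call takes 0.05 s, during which the arm holds its last target. There are 200 camera calls.

TASK

Each glaze is fired in its own kiln: stand the five glazed miniatures in the wooden trays so that each is in the tray whose chip shows its glaze colour (two blue, two green, one amber, whatever their shape). Set them down gently, never dropping or throwing them; they must end upright on the tray floor and not touching one another. Leave the unglazed cream pumpkin standing where it is.

Things in the scene. Friction and masses are not known exactly. Their poses are not given: they have to be found in the camera images.
- blue_bottle: small glazed bottle vase, deep blue with two thin cream bands: body 46 mm across from 8 to 50 mm up (grip about 38 mm up), then shoulder and slim 20 mm neck, 72 mm tall, about 0.15 kg. Round, loose, upright at the start; origin at the centre of its foot, z up the piece.
- blue_pumpkin: small deep blue glazed ribbed pumpkin with a dark stem: 54 to 57 mm across, widest 24 to 38 mm up (grip about 32 mm up), 66 mm tall with stem, about 0.14 kg. Round, loose, upright at the start; origin at the centre of its foot, z up the piece.
- green_gourd: small green glazed double gourd: lower bulb 50 mm across, cream-banded 26 mm waist 49 mm up, upper bulb 36 mm across from 60 to 72 mm up (grip it about 66 mm up), 85 mm tall, about 0.12 kg. Round, loose, upright at the start; origin at the centre of its foot, z up the piece.
- green_beaker: small green glazed straight beaker vase with a cream band and dark mouth: 42 mm across, 80 mm tall (grip about 40 mm up), about 0.13 kg. Round, loose, upright at the start; origin at the centre of its foot, z up the piece.
- amber_bottle: small glazed bottle vase, amber orange with two thin dark bands: body 46 mm across from 8 to 50 mm up (grip about 38 mm up), then shoulder and slim 20 mm neck, 72 mm tall, about 0.15 kg. Round, loose, upright at the start; origin at the centre of its foot, z up the piece.
- bisque_pumpkin: small unglazed cream-white ribbed pumpkin, 54 to 57 mm across, 66 mm tall with stem: not part of the sorting, to be left standing where it is. Round, loose, upright at the start; origin at the centre of its foot, z up the piece.
- blue_tray: fixed shallow wooden tray with a blue glazed chip on the ledge along its far (+x) long side. Origin: bay centre, on the table; z up; yaw within 0.2 rad. Bay inside 88 mm along x, 162 mm along y; floor 6 mm above the origin, walls 6 mm thick, tops at 14 mm. Ledge x 50 to 88 mm, y -50 to 50 mm, chip top at 19 mm. The blue pieces belong here
- green_tray: fixed shallow wooden tray with a green glazed chip on the ledge along its far (+x) long side. Origin: bay centre, on the table; z up; yaw within 0.2 rad. Bay inside 88 mm along x, 162 mm along y; floor 6 mm above the origin, walls 6 mm thick, tops at 14 mm. Ledge x 50 to 88 mm, y -50 to 50 mm, chip top at 19 mm. The green pieces belong here
- amber_tray: fixed shallow wooden tray with an amber glazed chip on the ledge along its far (+x) long side. Origin: bay centre, on the table; z up; yaw within 0.2 rad. Bay inside 88 mm along x, 162 mm along y; floor 6 mm above the origin, walls 6 mm thick, tops at 14 mm. Ledge x 50 to 88 mm, y -50 to 50 mm, chip top at 19 mm. The amber pieces belong here
There are look-alikes about, which are no part of the job. What is shaped like the blue_tray but red is not meant. Leave any pink look-alike of the blue_bottle alone.

How it is judged:
At the end, for the whole second after the job is handed in: Each glazed piece stands on the floor of its own colour's tray (origin inside the bay, 2 to 11 mm above the tray's origin, lean under 0.12 rad), released, at rest; the two sharing a tray do not touch; the cream pumpkin is upright (under 0.12 rad), within 20 mm of its start (x of blue_bottle in the frame of blue_tray between -0.044 and 0.044 m and y of blue_bottle in the frame of blue_tray between -0.081 and 0.081 m and z of blue_bottle in the frame of blue_tray between 0.002 and 0.011 m and angle between each of blue_bottle, blue_pumpkin, green_gourd, green_beaker, amber_bottle, bisque_pumpkin's own z axis and vertical below 0.12 rad and linear speed of each of blue_bottle, blue_pumpkin, green_gourd, green_beaker, amber_bottle below 0.02 m/s and angular speed of each of blue_bottle, blue_pumpkin, green_gourd, green_beaker, amber_bottle below 0.3 rad/s and contact force between the fingers and blue_bottle below 0.05 N and x of blue_pumpkin in the frame of blue_tray between -0.044 and 0.044 m and y of blue_pumpkin in the frame of blue_tray between -0.081 and 0.081 m and z of blue_pumpkin in the frame of blue_tray between 0.002 and 0.011 m and contact force between the fingers and blue_pumpkin below 0.05 N and x of green_gourd in the frame of green_tray between -0.044 and 0.044 m and y of green_gourd in the frame of green_tray between -0.081 and 0.081 m and z of green_gourd in the frame of green_tray between 0.002 and 0.011 m and contact force between the fingers and green_gourd below 0.05 N and x of green_beaker in the frame of green_tray between -0.044 and 0.044 m and y of green_beaker in the frame of green_tray between -0.081 and 0.081 m and z of green_beaker in the frame of green_tray between 0.002 and 0.011 m and contact force between the fingers and green_beaker below 0.05 N and x of amber_bottle in the frame of amber_tray between -0.044 and 0.044 m and y of amber_bottle in the frame of amber_tray between -0.081 and 0.081 m and z of amber_bottle in the frame of amber_tray between 0.002 and 0.011 m and contact force between the fingers and amber_bottle below 0.05 N and contact force between blue_bottle and blue_pumpkin below 0.02 N and contact force between green_gourd and green_beaker below 0.02 N and distance of bisque_pumpkin from where it was at the start of the episode below 0.02 m).
It fails at once if a glazed piece is dropped or thrown (moves faster than 0.5 m/s while not held by the fingers) ((linear speed of blue_bottle above 0.5 m/s and contact force between the fingers and blue_bottle below 0.01 N) or (linear speed of blue_pumpkin above 0.5 m/s and contact force between the fingers and blue_pumpkin below 0.01 N) or (linear speed of green_gourd above 0.5 m/s and contact force between the fingers and green_gourd below 0.01 N) or (linear speed of green_beaker above 0.5 m/s and contact force between the fingers and green_beaker below 0.01 N) or (linear speed of amber_bottle above 0.5 m/s and contact force between the fingers and amber_bottle below 0.01 N)).
It fails at once if the cream pumpkin is shifted by more than 20 mm or tipped (distance of bisque_pumpkin from where it was at the start of the episode above 0.02 m or angle between bisque_pumpkin's own z axis and vertical above 0.3 rad).
It also fails if it takes over 128 s, if anything falls off the work surface, if the arm or the gripper's body presses on something with over 40 N, if the wrist force passes 120 N, or if a joint passes its speed limit or range.

## Working session

There is one attempt and no reset: what is moved stays moved. The work goes in short steps, Python scripts to look and compute and a shell command to move; the robot and the scene stay as the last step left them, time stands still between calls to the robot, and variables do not carry over. Pictures are saved under pics/ and viewed, at most 14 in all, crops included, and the job is handed in when it is done.

```bash
mkdir -p pics; cat > h.py <<'E'
import numpy as np, cv2
from cell import robot
def grab(n):
    f=robot.grab_frame(n); np.savez(n+'.npz',**{k:f[k] for k in f if k in('img','depth','camera_matrix','cam_to_world')}); return f
def px(f,u,v,z=None):
    K=np.array(f['camera_matrix']);T=np.array(f['cam_to_world'])
    r=np.linalg.inv(K)@[u,v,1]
    if z is None:
        d=float(f['depth'][int(v),int(u)]); p=r*d
        return T[:3,:3]@p+T[:3,3]
    d=T[:3,:3]@r; return T[:3,3]+d*(z-T[2,3])/d[2]
E
python3 - <<'E'
from h import *
for n in('top','scene'):
    f=grab(n); cv2.imwrite(f'pics/{n}1.png',f['img']); print(n,np.round(f['cam_to_world'],3),f['camera_matrix'])
s=robot.state();print(s['time_s'],s['position'],s['orientation'],s['grip_width'],robot.nose_length)
E
```

```text
top [[ 0.018 -0.986  0.167  0.345]
 [-1.    -0.016  0.014  0.103]
 [-0.011 -0.167 -0.986  0.948]
 [ 0.     0.     0.     1.   ]] [[439.96059577   0.         312.58029392]
 [  0.         439.96059577 228.37528327]
 [  0.           0.           1.        ]]
scene [[-0.773  0.373 -0.513  1.303]
 [ 0.634  0.426 -0.646  1.075]
 [-0.022 -0.824 -0.566  0.895]
 [ 0.     0.     0.     1.   ]] [[610.33891866   0.         321.33927237]
 [  0.         610.33891866 242.74402079]
 [  0.           0.           1.        ]]
0.1 [ 0.22222254 -0.63663207  0.21747732] [-3.09540263e+00 -5.24717540e-01  4.20312222e-04] 0.08538606142626447 0.014
```

View pics/top1.png

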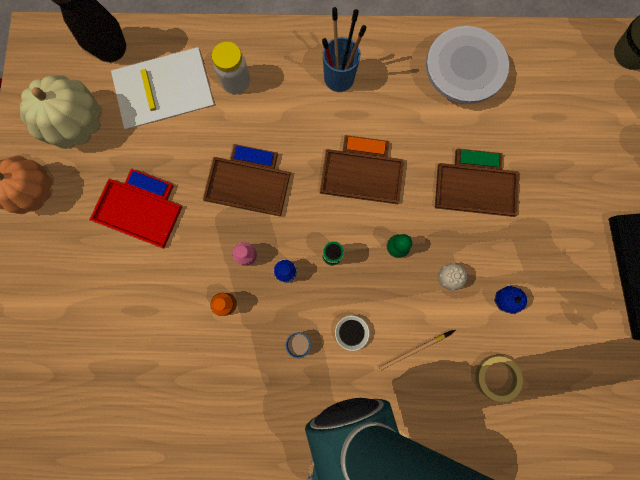

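View pics/scene1.png

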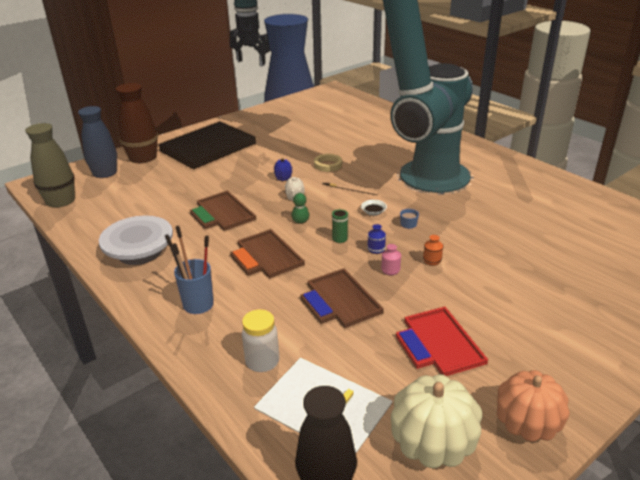

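The top view shows three wooden trays: blue chip (tray at 248,186), amber (362,176) and green (477,190). The tray at (137,207) is red with a blue chip, so it is a look-alike.

Pieces in the top view:
- blue bottle (285,271)
- beaker (333,253)
- gourd (400,245)
- blue pumpkin (511,299)
- amber bottle (223,304)
- cream pumpkin (453,277), to be left
- pink bottle (244,254), a look-alike

The scene view agrees.

```bash
cat > m.py <<'E'
from h import *
from scipy.optimize import least_squares
def cloud(f):
    K=np.array(f['camera_matrix']);T=np.array(f['cam_to_world']);d=f['depth']
    v,u=np.mgrid[:480,:640]; P=np.stack([(u-K[0,2])/K[0,0]*d,(v-K[1,2])/K[1,1]*d,d],-1)@T[:3,:3].T+T[:3,3]
    P[d==0]=np.nan; return P
def pieces(ft,fs,items):
    C=[cloud(ft).reshape(-1,3),cloud(fs).reshape(-1,3)]
    for n,(u,v,h,z0,z1,R) in items.items():
        g=px(ft,u,v,h)[:2]; out=[]
        for sel in (C,C[:1],C[1:]):
            Q=np.vstack(sel); c=g.copy(); q=[]
            for _ in range(3):
                q=Q[(np.hypot(*(Q[:,:2]-c).T)<R+.008)&(Q[:,2]>z0)&(Q[:,2]<z1)]
                if len(q)<8: break
                c=least_squares(lambda p:np.hypot(*(q[:,:2]-p).T)-R,c,loss='soft_l1',f_scale=.001).x
            out+=[np.round(c,4),len(q)]
        w=Q=np.vstack(C); w=Q[np.hypot(*(Q[:,:2]-out[0]).T)<.03]
        print(n,*out,'zmax %.3f'%np.nanmax(w[:,2]))
def trays(ft,items):
    hsv=cv2.cvtColor(ft['img'],cv2.COLOR_BGR2HSV)
    for n,(u,v) in items.items():
        m=np.uint8(hsv[...,2]<120); k=np.zeros_like(m);k[v-50:v+50,u-52:u+52]=1
        m=cv2.morphologyEx(m*k,cv2.MORPH_OPEN,np.ones((5,5)))
        _,l=cv2.connectedComponents(m); vv,uu=np.nonzero(l==l[v,u])
        P=np.array([px(ft,a,b,.014)[:2] for a,b in zip(uu,vv)])*1000
        (c,s,a)=cv2.minAreaRect(P.astype(np.float32)); print(n,np.round(c,1),np.round(s,1),round(a,1),len(P))
IT=dict(blue_bottle=(285,271,.07,.012,.048,.023),blue_pumpkin=(511,299,.06,.022,.040,.0278),gourd=(400,245,.08,.059,.073,.018),
 beaker=(333,253,.08,.01,.075,.021),amber_bottle=(223,304,.07,.012,.048,.023),bisque=(453,277,.06,.022,.04,.0278))
E
python3 - <<'E'
from m import *
ft=np.load('top.npz');fs=np.load('scene.npz')
pieces(ft,fs,IT)
trays(ft,dict(blue=(248,190),amber=(362,180),green=(477,192)))
for n,(u,v) in dict(pink=(244,254)).items(): print(n,px(ft,u,v,.07))
for n,u,v in [('bluechip',254,156),('amb',366,146),('grn',480,158),('bfloor',248,187),('afl',362,176),('gfl',477,190)]: print(n,px(ft,u,v).round(4))
im=cv2.resize(ft['img'][125:325,190:540],None,fx=2.25,fy=2.25,interpolation=cv2.INTER_CUBIC); cv2.imwrite('pics/crop1.png',im)
E
```

```text
blue_bottle [0.4083 0.1708] 273 [0.4091 0.1724] 57 [0.4079 0.1702] 216 zmax 0.078
blue_pumpkin [ 0.3583 -0.2935] 213 [ 0.3588 -0.2932] 121 [ 0.3569 -0.2951] 91 zmax 0.070
gourd [ 0.4666 -0.0669] 120 [ 0.4674 -0.066 ] 63 [ 0.4655 -0.0683] 57 zmax 0.090
beaker [0.4451 0.0725] 388 [0.4462 0.0743] 53 [0.4449 0.0723] 335 zmax 0.087
amber_bottle [0.3382 0.2962] 328 [0.3391 0.298 ] 91 [0.3381 0.2951] 237 zmax 0.078
bisque [ 0.4034 -0.1755] 176 [ 0.4041 -0.175 ] 91 [ 0.4022 -0.1769] 85 zmax 0.070
blue [611.1 255.4] [186.1 138. ] 79.7 4047
amber [636.5   5.8] [182.2 136. ] 83.0 3952
green [ 613.1 -241.7] [180.4 140.9] 84.5 4613
pink [0.43878199 0.25258609 0.07      ]
bluechip [0.6614 0.2486 0.0196]
amb [0.6882 0.0019 0.0187]
grn [ 0.6648 -0.2484  0.0164]
bfloor [0.5942 0.261  0.0068]
afl [0.6237 0.0094 0.0043]
gfl [ 0.5951 -0.2425  0.0059]
```

View pics/crop1.png

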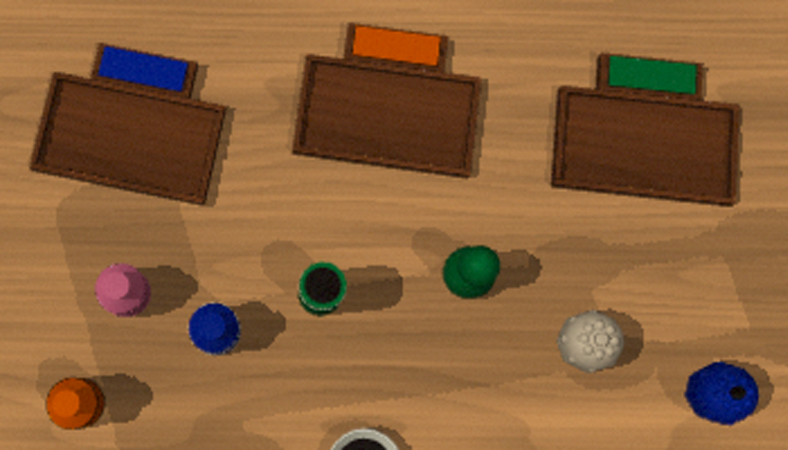

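The crop confirms the identities: the blue chip is on the left brown tray, amber on the middle and green on the right. The pink bottle at crop (122,290) is a look-alike. I read the outer tray corners off this crop. My first move turns the tool to world alignment, so its axes become x, -y, -z.

The manual's scale: shifts go in shares of 0.6 m and turns go in shares of pi/2 rad. Converting my numbers, 0.112 rad is 0.0713.

```bash
python3 - <<'E'
from h import *
ft=np.load('top.npz')
for n,c in dict(blue=[(57,73),(230,107),(209,204),(31,170)],amber=[(308,57),(487,78),(473,176),(293,153)],green=[(557,87),(741,104),(738,203),(551,186)]).items():
    P=np.array([px(ft,a/2.25+190,b/2.25+125,.014)[:2] for a,b in c]); o=P.mean(0); e=(P[0]+P[3]-P[1]-P[2])/2; x=(P[0]+P[1]-P[2]-P[3])/2
    e1=e/np.hypot(*e); print(n,o.round(4),'len',np.hypot(*e).round(4),np.hypot(*x).round(4),'yaw',np.arctan2(-e[0],e[1]).round(3),'+41:',(o+.041*e1).round(4),'-41:',(o-.041*e1).round(4))
E
python3 -m handwheel '{"segments":[[0.085,0,0,0,0.0713],[0.085,0,0,0,0.0713],[0.085,0,0,0,0.0707],[0.085,0,0,0,0]]}'
python3 -m handwheel '{"segments":[[0.085,0.0233,-0.0567,0,0],[0.085,0.0233,-0.0567,0,0],[0.085,0.0233,-0.0567,0,0],[0.085,0.0233,-0.0567,0,0],[0.085,0.0233,-0.0567,0,0],[0.085,0.0233,-0.0567,0,0],[0.085,0.0233,-0.0567,0,0],[0.085,0.0233,-0.0567,0,0],[0.085,0.0233,-0.0567,0,0],[0.085,0.0167,-0.0617,0,0]]}'
python3 -m handwheel '{"segments":[[0.085,0,0,0,0],[0.085,0,0,0,0]]}'; python3 -c "from cell import robot;s=robot.state();print(s['q'],s['position'],s['orientation'])"
```

```text
blue [0.5938 0.2589] len 0.1755 0.0995 yaw -0.181 +41: [0.6011 0.2992] -41: [0.5864 0.2185]
amber [0.6201 0.0074] len 0.1758 0.0991 yaw -0.112 +41: [0.6246 0.0481] -41: [ 0.6155 -0.0334]
green [ 0.5946 -0.2403] len 0.1784 0.0991 yaw -0.08 +41: [ 0.5979 -0.1994] -41: [ 0.5914 -0.2812]
time_s: 0.43
position: [0.2223, -0.6369, 0.2179]
orientation: [-3.14, 0.003, 0.001]
wrist_force: [-0.1, -0.4, -0.3]
grip_width: 0.0848
grasp_force: 0.0
time_s: 1.27
position: [0.3587, -0.2927, 0.2186]
orientation: [3.141, 0.006, 0.001]
wrist_force: [1.3, 0.3, -0.4]
grip_width: 0.0847
grasp_force: 0.0
time_s: 1.43
position: [0.3585, -0.2925, 0.2186]
orientation: [3.141, 0.012, -0.0]
wrist_force: [-0.0, 0.1, -0.2]
grip_width: 0.0846
grasp_force: 0.0
[-7.38028537e-01 -1.47128374e-01  2.03785332e+00 -1.11858696e-04
  1.25079837e+00  8.25416090e-01] [ 0.35851093 -0.29245264  0.21857024] [ 3.14144610e+00  1.16028000e-02 -3.23702223e-05]
```

Tray sizes match (174 x 99 mm). Next I descend on the blue pumpkin.

In the tool's units: 0.03 m is 0.05, 0.02 m is 0.0333.

```bash
python3 -m handwheel '{"segments":[[0.085,0,0,0.05,0],[0.085,0,0.0017,0.05,0],[0.085,0,0,0.05,0],[0.085,0,0,0.05,0],[0.085,0,0,0.05,0],[0.085,0,0,0.0333,0],[0.085,0,0,0.0175,0],[0.085,0,0,0.0167,0],[0.085,0,0,0,0]]}' 35
python3 -m handwheel '{"segments":[[0.04,0,0,0,0],[0.04,0,0,0,0],[0.04,0,0,0,0],[0.04,0,0,0,0],[0.04,0,0,0,0],[0.04,0,0,0,0],[0.04,0,0,0,0],[0.04,0,0,0,0]]}'
```

```text
time_s: 2.18
position: [0.3571, -0.2952, 0.0266]
orientation: [-3.14, -0.001, 0.003]
wrist_force: [-0.6, -0.7, 0.5]
grip_width: 0.0848
grasp_force: 0.0
time_s: 2.85
position: [0.3593, -0.296, 0.0302]
orientation: [3.14, 0.002, 0.003]
wrist_force: [-2.2, 0.4, 6.4]
grip_width: 0.0479
grasp_force: 34.9
```

The opening is narrower than the pumpkin and the arm was pushed up, so I'm gripping above its equator. I'll reopen and look before going lower.

```bash
python3 -m handwheel '{"segments":[[0.085,0,0,0,0],[0.085,0,0,0,0],[0.085,0,0,0,0],[0.085,0,0,0,0],[0.085,0,0,0,0]]}'
python3 - <<'E'
from m import *
fs=grab('scene');cv2.imwrite('pics/s2.png',cv2.resize(fs['img'][110:260,200:400],None,fx=4,fy=4,interpolation=cv2.INTER_CUBIC))
s=robot.state();print(s['position'],s['orientation'])
E
```

```text
time_s: 3.27
position: [0.3582, -0.2952, 0.0282]
orientation: [3.142, 0.001, 0.0]
wrist_force: [0.1, -0.5, 1.1]
grip_width: 0.0851
grasp_force: 0.0
[ 0.35812418 -0.29513163  0.02813033] [-3.14153825e+00 -1.38699680e-03  9.64972508e-05]
```

View pics/s2.png

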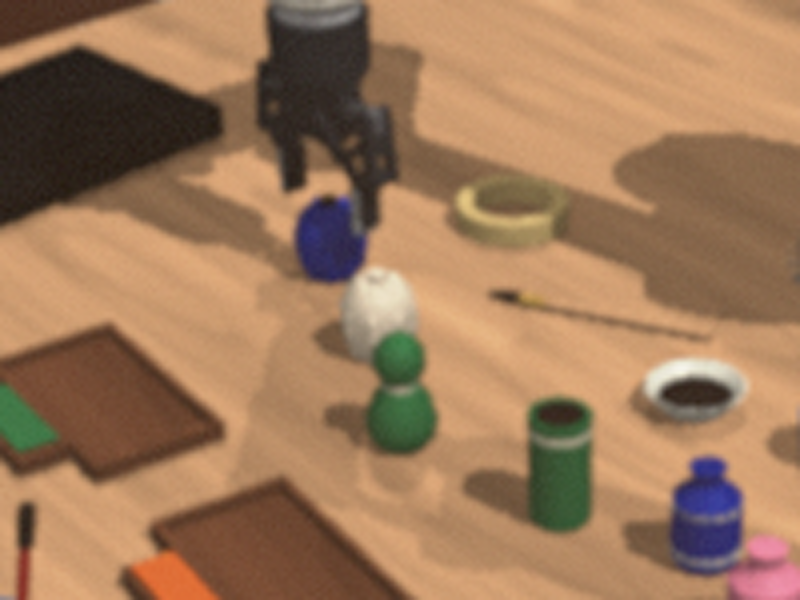

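The picture (pumpkin at 332,238, tip at 367,222) shows the pumpkin upright and the fingertips on its upper half. I'll go 10 mm lower.

In the tool's units: 0.006 m is 0.01, 0.005 m is 0.0083.

```bash
python3 -m handwheel '{"segments":[[0.085,0,0,0.01,0],[0.085,0,0,0.0083,0],[0.085,0,0,0,0]]}' 35
python3 -m handwheel '{"segments":[[0.05,0,0,0,0],[0.05,0,0,0,0],[0.05,0,0,0,0],[0.05,0,0,0,0],[0.05,0,0,0,0],[0.05,0,0,0,0],[0.05,0,0,0,0]]}'
```

```text
time_s: 3.57
position: [0.3572, -0.2943, 0.0157]
orientation: [-3.14, -0.001, 0.003]
wrist_force: [0.2, 0.5, 0.2]
grip_width: 0.085
grasp_force: 0.0
time_s: 4.15
position: [0.3583, -0.2953, 0.0176]
orientation: [3.141, 0.001, 0.0]
wrist_force: [-2.1, 0.8, 5.1]
grip_width: 0.0518
grasp_force: 36.6
```

In the tool's units: -0.01 m is -0.0167.

```bash
python3 -m handwheel '{"segments":[[0.04,0,0,-0.0167,0],[0.04,0,0,-0.0167,0],[0.04,0,0,-0.0167,0],[0.04,0,0,0,0],[0.04,0,0,0,0]]}' 45
python3 - <<'E'
from m import *
fs=grab('scene');cv2.imwrite('pics/s3.png',cv2.resize(fs['img'][110:230,220:380],None,fx=5,fy=5,interpolation=cv2.INTER_CUBIC))
E
```

```text
time_s: 4.57
position: [0.3591, -0.296, 0.0484]
orientation: [3.14, 0.001, 0.003]
wrist_force: [-0.3, 0.2, -2.2]
grip_width: 0.0513
grasp_force: 47.2
```

View pics/s3.png

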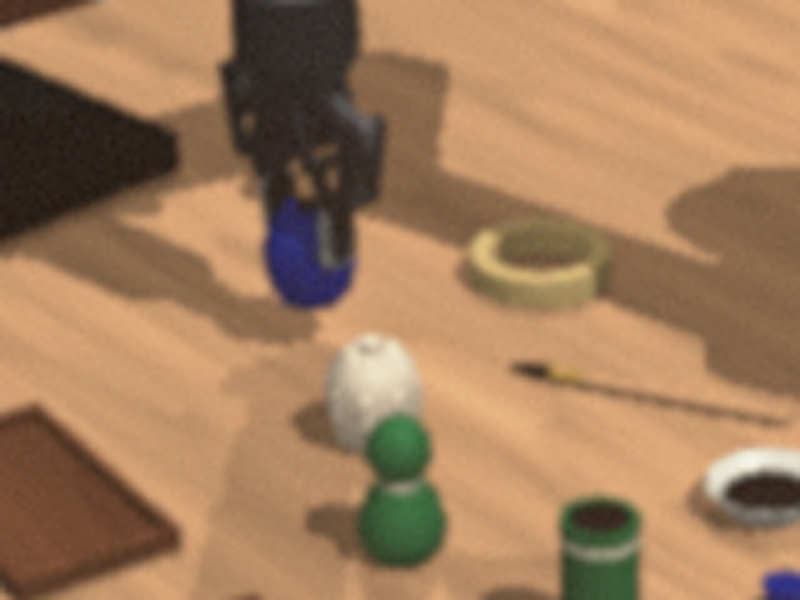

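The pumpkin is held and upright (310,255). Now carry it to the right half of the blue tray.

In the tool's units: -0.03 m is -0.05, -0.02 m is -0.0333.

```bash
python3 -m handwheel '{"segments":[[0.04,0,0,-0.0333,0],[0.04,0,0,-0.05,0],[0.04,0,0,-0.05,0],[0.04,0,0,-0.05,0],[0.04,0,0,0,0]]}'
python3 -m handwheel '{"segments":[[0.04,0.0167,-0.0333,0,0],[0.04,0.025,-0.0567,0,0],[0.04,0.025,-0.0567,0,0],[0.04,0.025,-0.0567,0,0],[0.04,0.025,-0.0567,0,0],[0.04,0.025,-0.0567,0,0],[0.04,0.025,-0.0567,0,0],[0.04,0.025,-0.0567,0,0],[0.04,0.025,-0.0567,0,0],[0.04,0.025,-0.0567,0,0]]}'
python3 -m handwheel '{"segments":[[0.04,0.025,-0.0567,0,0],[0.04,0.025,-0.0567,0,0],[0.04,0.025,-0.0567,0,0],[0.04,0.025,-0.0567,0,0],[0.04,0.02,-0.05,0,0],[0.04,0.0167,-0.0375,0,0],[0.04,0,0,0,0],[0.04,0,0,0,0]]}'
```

```text
time_s: 5.03
position: [0.3614, -0.2981, 0.1634]
orientation: [3.134, 0.001, 0.012]
wrist_force: [1.1, -1.6, -1.0]
grip_width: 0.0509
grasp_force: 47.9
time_s: 5.87
position: [0.5024, 0.0328, 0.1559]
orientation: [3.141, 0.002, -0.003]
wrist_force: [0.3, -0.5, -1.7]
grip_width: 0.0514
grasp_force: 47.9
time_s: 6.53
position: [0.5841, 0.2205, 0.1553]
orientation: [3.141, 0.005, -0.004]
wrist_force: [-0.8, -0.5, -2.2]
grip_width: 0.0513
grasp_force: 48.0
```

In the tool's units: 0.025 m is 0.0417, 0.02 m is 0.0333.

```bash
python3 -m handwheel '{"segments":[[0.04,0.0017,0.0017,0.0417,0],[0.04,0.0017,0.0017,0.0417,0],[0.04,0,0,0.0417,0],[0.04,0,0,0.0333,0],[0.04,0,0,0.025,0],[0.04,0,0,0.0167,0],[0.04,0,0,0.0083,0],[0.04,0,0,0,0],[0.04,0,0,0,0]]}'
python3 -m handwheel '{"segments":[[0.04,0,0,0.0017,0],[0.04,0,0,0.0017,0],[0.04,0,0,0.0017,0],[0.04,0,0,0,0]]}'
```

```text
time_s: 7.28
position: [0.587, 0.2171, 0.0326]
orientation: [-3.142, -0.0, -0.001]
wrist_force: [-0.2, -1.0, -1.9]
grip_width: 0.0513
grasp_force: 48.0
time_s: 7.62
position: [0.5871, 0.2177, 0.0297]
orientation: [-3.141, -0.001, -0.001]
wrist_force: [-0.3, 1.0, -1.7]
grip_width: 0.0515
grasp_force: 48.0
```

In the tool's units: 0.001 m is 0.0017.

```bash
python3 -m handwheel '{"segments":[[0.04,0,0,0.0017,0],[0.04,0,0,0.0017,0],[0.04,0,0,0.0017,0],[0.04,0,0,0,0],[0.04,0,0,0,0]]}'; python3 -m handwheel '{"segments":[[0.04,0,0,0.0017,0],[0.04,0,0,0.0017,0],[0.04,0,0,0,0],[0.04,0,0,0,0]]}'
```

```text
time_s: 8.03
position: [0.5866, 0.2175, 0.026]
orientation: [3.141, 0.001, -0.001]
wrist_force: [-0.1, -0.1, -2.2]
grip_width: 0.0508
grasp_force: 48.0
time_s: 8.37
position: [0.5866, 0.2174, 0.024]
orientation: [3.142, 0.001, -0.0]
wrist_force: [-0.1, 0.3, -1.8]
grip_width: 0.0509
grasp_force: 48.0
```

```bash
python3 -m handwheel '{"segments":[[0.04,0,0,0.0017,0],[0.04,0,0,0.0017,0],[0.04,0,0,0,0],[0.04,0,0,0,0]]}'; python3 -m handwheel '{"segments":[[0.04,0,0,0.0017,0],[0.04,0,0,0,0],[0.04,0,0,0,0]]}'
```

```text
time_s: 8.7
position: [0.587, 0.2175, 0.0238]
orientation: [3.142, 0.001, 0.001]
wrist_force: [-4.1, -0.8, 7.3]
grip_width: 0.0511
grasp_force: 48.9
time_s: 8.95
position: [0.5872, 0.2176, 0.0238]
orientation: [-3.142, -0.001, -0.001]
wrist_force: [-5.9, -2.6, 12.4]
grip_width: 0.0514
grasp_force: 49.4
```

In the tool's units: -0.002 m is -0.0033.

```bash
python3 -m handwheel '{"segments":[[0.04,0,0,-0.0033,0],[0.056,0,0,0,0],[0.06,0,0,0,0],[0.065,0,0,0,0],[0.07,0,0,0,0],[0.07,0,0,0,0],[0.07,0,0,0,0]]}'
python3 -m handwheel '{"segments":[[0.07,0,0,-0.0167,0],[0.07,0,0,-0.0333,0],[0.07,0,0,-0.05,0],[0.07,0,0,-0.05,0],[0.07,0,0,-0.05,0],[0.07,-0.0333,0,-0.0167,0],[0.07,0,0,0,0]]}'
python3 - <<'E'
from m import *
fs=grab('scene');ft=grab('top');cv2.imwrite('pics/s4.png',cv2.resize(fs['img'][180:380,230:480],None,fx=3,fy=3,interpolation=cv2.INTER_CUBIC))
pieces(ft,fs,{k:IT[k] for k in('beaker','gourd','bisque','amber_bottle')})
E
```

```text
time_s: 9.53
position: [0.5867, 0.2175, 0.023]
orientation: [3.142, 0.001, -0.0]
wrist_force: [-0.1, -0.4, -0.7]
grip_width: 0.0701
grasp_force: 0.0
time_s: 10.12
position: [0.5675, 0.2184, 0.1585]
orientation: [-3.139, -0.002, -0.009]
wrist_force: [0.7, -0.4, -0.6]
grip_width: 0.0702
grasp_force: 0.0
beaker [0.4451 0.0722] 405 [0.4462 0.0743] 60 [0.4448 0.072 ] 345 zmax 0.086
gourd [ 0.4667 -0.0673] 121 [ 0.4673 -0.0663] 67 [ 0.4658 -0.0688] 54 zmax 0.088
bisque [ 0.4032 -0.1755] 177 [ 0.404  -0.1749] 89 [ 0.4018 -0.1773] 87 zmax 0.069
amber_bottle [0.3382 0.2958] 229 [0.3392 0.2897] 0 [0.3382 0.2958] 229 zmax 0.078
```

View pics/s4.png

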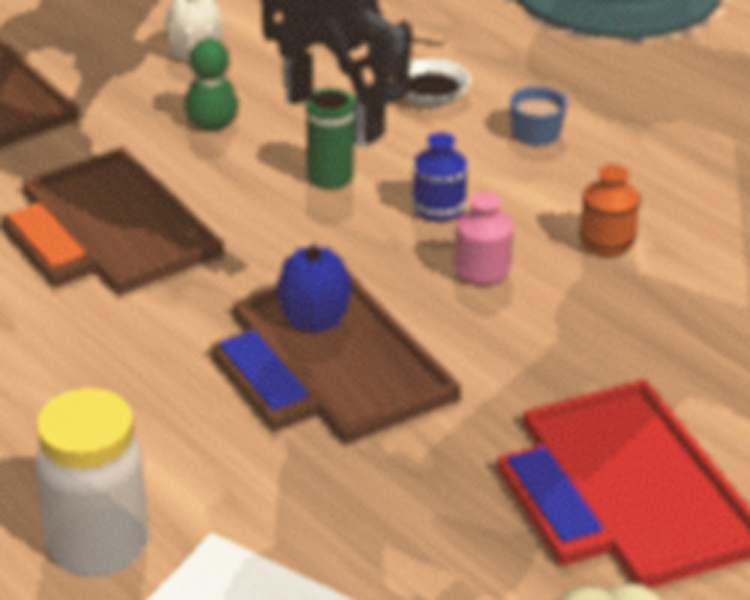

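The blue pumpkin stands in the tray (315,290). Next is the blue bottle, with the opening limited to 70 mm because of the pink one.

In the tool's units: -0.032 m is -0.0533, 0.0095 m is 0.0158.

```bash
python3 -m handwheel '{"segments":[[0.07,-0.0533,0.0158,0,0],[0.07,-0.0533,0.0158,0,0],[0.07,-0.0533,0.0158,0,0],[0.07,-0.0533,0.0158,0,0],[0.07,-0.0517,0.0158,0,0],[0.07,0,0,0,0],[0.07,0,0,0,0],[0.07,0,0,0,0]]}'
```

```text
time_s: 10.88
position: [0.4081, 0.1698, 0.1526]
orientation: [3.141, 0.001, -0.0]
wrist_force: [-0.0, -0.0, 0.2]
grip_width: 0.0702
grasp_force: 0.0
```

In the tool's units: 0.03 m is 0.05, 0.02 m is 0.0333.

```bash
python3 -m handwheel '{"segments":[[0.07,0,-0.0017,0.05,0],[0.07,0,0,0.05,0],[0.07,0,0,0.05,0],[0.07,0,0,0.0333,0],[0.07,0,0,0.0167,0],[0.07,0,0,0.01,0],[0.07,0,0,0,0]]}' 30
python3 -m handwheel '{"segments":[[0.03,0,0,0,0],[0.03,0,0,0,0],[0.03,0,0,0,0],[0.03,0,0,0,0],[0.03,0,0,0,0],[0.03,0,0,0,0]]}'
python3 -m handwheel '{"segments":[[0.03,0,0,-0.0167,0],[0.03,0,0,-0.0333,0],[0.03,0,0,-0.05,0],[0.03,0,0,-0.05,0],[0.03,0,0,-0.05,0],[0.03,0,0,0,0],[0.03,0,0,0,0]]}' 40
```

```text
time_s: 11.47
position: [0.4079, 0.1708, 0.0261]
orientation: [3.141, 0.001, -0.003]
wrist_force: [-0.1, 0.7, -0.4]
grip_width: 0.0701
grasp_force: 0.0
time_s: 11.97
position: [0.4095, 0.1713, 0.0289]
orientation: [-3.141, -0.001, -0.006]
wrist_force: [0.5, -1.3, 6.5]
grip_width: 0.0439
grasp_force: 30.7
time_s: 12.55
position: [0.4093, 0.1715, 0.1498]
orientation: [-3.14, -0.001, -0.008]
wrist_force: [0.3, -0.4, -1.5]
grip_width: 0.0429
grasp_force: 41.1
```

In the tool's units: 0.03 m is 0.05, -0.02 m is -0.0333.

```bash
python3 -m handwheel '{"segments":[[0.03,0.0333,-0.02,0,0],[0.03,0.05,-0.0333,0,0],[0.03,0.05,-0.0333,0,0],[0.03,0.05,-0.0333,0,0],[0.03,0.05,-0.0333,0,0],[0.03,0.05,-0.0333,0,0],[0.03,0.0333,-0.0242,0,0],[0.03,0,0,0,0],[0.03,0,0,0,0]]}'
python3 -m handwheel '{"segments":[[0.03,0,0,0.0417,0],[0.03,0,0,0.0417,0],[0.03,0,0,0.0417,0],[0.03,0,0,0.025,0],[0.03,0,0,0.0167,0],[0.03,0,0,0.01,0],[0.03,0,0,0.005,0],[0.03,0,0,0,0],[0.03,0,0,0,0]]}'
```

```text
time_s: 13.3
position: [0.5967, 0.2975, 0.1442]
orientation: [3.14, 0.002, -0.007]
wrist_force: [-0.9, -0.3, -2.2]
grip_width: 0.0433
grasp_force: 41.2
time_s: 14.05
position: [0.5983, 0.2978, 0.0394]
orientation: [-3.141, -0.001, -0.002]
wrist_force: [-0.4, -0.3, -1.2]
grip_width: 0.0434
grasp_force: 41.2
```

In the tool's units: 0.002 m is 0.0033, 0.001 m is 0.0017.

```bash
python3 -m handwheel '{"segments":[[0.03,0,0,0.0033,0],[0.03,0,0,0.0017,0],[0.03,0,0,0.0017,0],[0.03,0,0,0,0],[0.03,0,0,0,0]]}'
python3 -m handwheel '{"segments":[[0.03,0,0,0.0017,0],[0.03,0,0,0.0017,0],[0.03,0,0,0,0],[0.03,0,0,0,0]]}'
```

```text
time_s: 14.47
position: [0.5984, 0.2978, 0.0352]
orientation: [-3.141, -0.001, -0.002]
wrist_force: [0.1, -0.0, 2.7]
grip_width: 0.0434
grasp_force: 41.6
time_s: 14.8
position: [0.5992, 0.2978, 0.0351]
orientation: [-3.141, -0.001, -0.004]
wrist_force: [-2.1, -2.5, 11.1]
grip_width: 0.0434
grasp_force: 42.4
```

In the tool's units: -0.002 m is -0.0033.

```bash
python3 -m handwheel '{"segments":[[0.03,0,0,-0.0033,0],[0.047,0,0,0,0],[0.055,0,0,0,0],[0.064,0,0,0,0],[0.064,0,0,0,0],[0.064,0,0,0,0]]}'
python3 -m handwheel '{"segments":[[0.066,0,0,-0.0167,0],[0.066,0,0,-0.0333,0],[0.066,0,0,-0.05,0],[0.066,0,0,-0.05,0],[0.066,0,0,-0.05,0],[0.066,0,0,0,0]]}'
python3 -m handwheel '{"segments":[[0.08,-0.05,0,0,0],[0.08,-0.05,0,0,0],[0.08,-0.05,0,0,0],[0.08,-0.05,0,0,0],[0.08,-0.05,0,0,0],[0.08,-0.05,0,0,0],[0.08,-0.05,0,0,0],[0.08,-0.05,0,0,0],[0.08,-0.035,0,0,0],[0.08,0,0,0,0]]}'
python3 -m handwheel '{"segments":[[0.08,0,0,0,0],[0.08,0,0,0,0]]}'; python3 -c "from cell import robot;print(robot.state()['q'])"
```

```text
time_s: 15.3
position: [0.5974, 0.2975, 0.0337]
orientation: [3.141, 0.001, -0.001]
wrist_force: [-0.0, -0.4, 0.5]
grip_width: 0.0642
grasp_force: 0.0
time_s: 15.8
position: [0.6023, 0.2996, 0.1635]
orientation: [-3.136, -0.001, -0.019]
wrist_force: [1.8, 0.4, 2.1]
grip_width: 0.0661
grasp_force: 0.0
time_s: 16.63
position: [0.3329, 0.2967, 0.1541]
orientation: [3.141, 0.004, -0.003]
wrist_force: [0.4, -0.8, 0.1]
grip_width: 0.0799
grasp_force: 0.0
time_s: 16.8
position: [0.3376, 0.2977, 0.155]
orientation: [-3.141, -0.002, -0.003]
wrist_force: [0.2, 0.7, -0.6]
grip_width: 0.08
grasp_force: 0.0
[ 6.67680214e-01 -1.21176726e-01  2.13656210e+00 -3.65789599e-04
  1.12415342e+00  2.23743525e+00]
```

In the tool's units: 0.03 m is 0.05, 0.02 m is 0.0333.

```bash
python3 -m handwheel '{"segments":[[0.08,0.0017,0.0017,0.05,0],[0.08,0,0,0.05,0],[0.08,0,0,0.05,0],[0.08,0,0,0.0333,0],[0.08,0,0,0.0167,0],[0.08,0,0,0.0117,0],[0.08,0,0,0,0]]}' 30
python3 -m handwheel '{"segments":[[0.03,0,0,0,0],[0.03,0,0,0,0],[0.03,0,0,0,0],[0.03,0,0,0,0],[0.03,0,0,0,0],[0.03,0,0,0,0],[0.03,0,0,0,0]]}'
python3 -m handwheel '{"segments":[[0.03,0,0,-0.0167,0],[0.03,0,0,-0.0333,0],[0.03,0,0,-0.05,0],[0.03,0,0,-0.05,0],[0.03,0,0,-0.05,0],[0.03,0,0,0,0],[0.03,0,0,0,0]]}' 40
```

```text
time_s: 17.38
position: [0.3379, 0.2959, 0.0263]
orientation: [3.14, 0.0, -0.002]
wrist_force: [0.3, -0.3, 0.5]
grip_width: 0.0801
grasp_force: 0.0
time_s: 17.97
position: [0.339, 0.2972, 0.0289]
orientation: [-3.14, -0.002, -0.004]
wrist_force: [-0.8, -1.7, 5.6]
grip_width: 0.0443
grasp_force: 30.2
time_s: 18.55
position: [0.339, 0.2975, 0.1499]
orientation: [-3.138, -0.001, -0.007]
wrist_force: [-0.5, -0.3, -2.3]
grip_width: 0.0434
grasp_force: 41.2
```

In the tool's units: 0.028 m is 0.0467, 0.027 m is 0.045.

```bash
python3 -m handwheel '{"segments":[[0.03,0.025,0.025,0,0],[0.03,0.045,0.0467,0,0],[0.03,0.045,0.0467,0,0],[0.03,0.045,0.0467,0,0],[0.03,0.045,0.0467,0,0],[0.03,0.045,0.0467,0,0],[0.03,0.045,0.0467,0,0],[0.03,0.045,0.0467,0,0],[0.03,0.045,0.0467,0,0],[0.03,0.045,0.0467,0,0]]}'
python3 -m handwheel '{"segments":[[0.03,0.0267,0.0267,0,0],[0.03,0.0133,0.0133,0,0],[0.03,0,0,0,0],[0.03,0,0,0,0]]}'
python3 -m handwheel '{"segments":[[0.03,0,0,0.0417,0],[0.03,0,0,0.0417,0],[0.03,0,0,0.0417,0],[0.03,0,0,0.025,0],[0.03,0,0,0.0167,0],[0.03,0,0,0.01,0],[0.03,0,0,0.005,0],[0.03,0,0,0,0],[0.03,0,0,0,0]]}'
```

```text
time_s: 19.38
position: [0.5949, 0.0279, 0.1445]
orientation: [-3.141, -0.001, 0.007]
wrist_force: [0.4, 1.9, -3.0]
grip_width: 0.0433
grasp_force: 41.3
time_s: 19.72
position: [0.6182, 0.0057, 0.1452]
orientation: [-3.141, 0.0, 0.007]
wrist_force: [-0.6, 0.0, -1.4]
grip_width: 0.0436
grasp_force: 41.3
time_s: 20.47
position: [0.6207, 0.0058, 0.0393]
orientation: [3.142, 0.002, 0.003]
wrist_force: [0.2, -0.5, -2.0]
grip_width: 0.0435
grasp_force: 41.3
```

In the tool's units: 0.002 m is 0.0033, 0.001 m is 0.0017.

```bash
python3 -m handwheel '{"segments":[[0.03,0,0,0.0033,0],[0.03,0,0,0.0017,0],[0.03,0,0,0.0017,0],[0.03,0,0,0,0],[0.03,0,0,0,0]]}'
python3 -m handwheel '{"segments":[[0.03,0,0,0.0017,0],[0.03,0,0,0,0],[0.03,0,0,0,0]]}'
```

```text
time_s: 20.88
position: [0.6208, 0.0054, 0.0352]
orientation: [3.142, 0.001, 0.003]
wrist_force: [-0.4, -0.4, 2.4]
grip_width: 0.0434
grasp_force: 41.8
time_s: 21.13
position: [0.6213, 0.0054, 0.0351]
orientation: [3.141, 0.001, 0.004]
wrist_force: [-2.2, 0.1, 7.1]
grip_width: 0.0435
grasp_force: 42.3
```

In the tool's units: -0.001 m is -0.0017.

```bash
python3 -m handwheel '{"segments":[[0.03,0,0,-0.0017,0],[0.047,0,0,0,0],[0.055,0,0,0,0],[0.066,0,0,0,0],[0.07,0,0,0,0],[0.07,0,0,0,0]]}'
python3 -m handwheel '{"segments":[[0.07,0,0,-0.0167,0],[0.07,0,0,-0.0333,0],[0.07,0,0,-0.05,0],[0.07,0,0,-0.05,0],[0.07,0,0,-0.05,0],[0.07,0,0,0,0]]}'
python3 -m handwheel '{"segments":[[0.08,-0.0483,-0.0183,0,0],[0.08,-0.0483,-0.0183,0,0],[0.08,-0.0483,-0.0183,0,0],[0.08,-0.0483,-0.0183,0,0],[0.08,-0.0483,-0.0183,0,0],[0.08,-0.0483,-0.02,0,0],[0.08,0,0,0,0],[0.08,0,0,0,0],[0.08,0,0,0,0]]}'
```

```text
time_s: 21.63
position: [0.6197, 0.0056, 0.0338]
orientation: [-3.142, -0.001, 0.001]
wrist_force: [0.8, -0.2, -0.2]
grip_width: 0.0699
grasp_force: 0.0
time_s: 22.13
position: [0.6249, 0.0054, 0.163]
orientation: [3.141, 0.001, 0.021]
wrist_force: [1.3, -0.3, 0.7]
grip_width: 0.0701
grasp_force: 0.0
time_s: 22.88
position: [0.4467, 0.0724, 0.155]
orientation: [3.142, 0.002, 0.004]
wrist_force: [-0.4, -1.4, -1.0]
grip_width: 0.0797
grasp_force: 0.0
```

In the tool's units: 0.03 m is 0.05, 0.02 m is 0.0333.

```bash
python3 -m handwheel '{"segments":[[0.08,-0.0017,-0.0017,0.05,0],[0.08,0,0,0.05,0],[0.08,0,0,0.05,0],[0.08,0,0,0.0333,0],[0.08,0,0,0.0167,0],[0.08,0,0,0.0067,0],[0.08,0,0,0,0]]}' 30
python3 -m handwheel '{"segments":[[0.03,0,0,0,0],[0.03,0,0,0,0],[0.03,0,0,0,0],[0.03,0,0,0,0],[0.03,0,0,0,0],[0.03,0,0,0,0],[0.03,0,0,0,0]]}'
python3 -m handwheel '{"segments":[[0.03,0,0,-0.0167,0],[0.03,0,0,-0.0333,0],[0.03,0,0,-0.05,0],[0.03,0,0,-0.05,0],[0.03,0,0,-0.05,0],[0.03,0,0,0,0],[0.03,0,0,0,0]]}' 40
```

```text
time_s: 23.47
position: [0.4453, 0.0731, 0.0297]
orientation: [3.141, 0.0, -0.002]
wrist_force: [-0.0, 0.4, -0.2]
grip_width: 0.0799
grasp_force: 0.0
time_s: 24.05
position: [0.4464, 0.0735, 0.0317]
orientation: [-3.141, -0.001, -0.005]
wrist_force: [-0.6, -1.2, 6.4]
grip_width: 0.041
grasp_force: 30.2
time_s: 24.63
position: [0.4464, 0.0736, 0.1527]
orientation: [-3.141, -0.001, -0.008]
wrist_force: [-0.1, 0.7, -1.8]
grip_width: 0.0409
grasp_force: 40.7
```

In the tool's units: 0.033 m is 0.055, 0.018 m is 0.03.

```bash
python3 -m handwheel '{"segments":[[0.03,0.0133,0.03,0,0],[0.03,0.0233,0.055,0,0],[0.03,0.0233,0.055,0,0],[0.03,0.0233,0.055,0,0],[0.03,0.0233,0.055,0,0],[0.03,0.0233,0.055,0,0],[0.03,0.0233,0.055,0,0],[0.03,0.0233,0.055,0,0],[0.03,0.0233,0.055,0,0],[0.03,0.0233,0.055,0,0]]}'
python3 -m handwheel '{"segments":[[0.03,0.0167,0.0417,0,0],[0.03,0.0067,0.025,0,0],[0.03,0,0,0,0],[0.03,0,0,0,0]]}'
python3 -m handwheel '{"segments":[[0.03,0,0,0.0417,0],[0.03,0,0,0.0417,0],[0.03,0,0,0.0417,0],[0.03,0,0,0.025,0],[0.03,0,0,0.0167,0],[0.03,0,0,0.01,0],[0.03,0,0,0.005,0],[0.03,0,0,0,0],[0.03,0,0,0,0]]}'
```

```text
time_s: 25.47
position: [0.5777, -0.2424, 0.1475]
orientation: [-3.139, -0.001, 0.007]
wrist_force: [-0.4, 0.6, -0.7]
grip_width: 0.041
grasp_force: 40.9
time_s: 25.8
position: [0.5917, -0.2811, 0.1481]
orientation: [-3.139, 0.001, 0.005]
wrist_force: [-0.4, -0.1, -1.1]
grip_width: 0.0409
grasp_force: 40.9
time_s: 26.55
position: [0.5939, -0.2816, 0.0424]
orientation: [3.141, 0.002, 0.003]
wrist_force: [0.4, -0.3, -1.1]
grip_width: 0.0414
grasp_force: 40.9
```

In the tool's units: 0.002 m is 0.0033, 0.001 m is 0.0017.

```bash
python3 -m handwheel '{"segments":[[0.03,0,0,0.0033,0],[0.03,0,0,0.0017,0],[0.03,0,0,0.0017,0],[0.03,0,0,0,0],[0.03,0,0,0,0]]}'
python3 -m handwheel '{"segments":[[0.03,0,0,0.0017,0],[0.03,0,0,0,0],[0.03,0,0,0,0]]}'
```

```text
time_s: 26.97
position: [0.5937, -0.2819, 0.0379]
orientation: [3.141, 0.001, 0.002]
wrist_force: [0.7, 0.2, 1.2]
grip_width: 0.0411
grasp_force: 41.0
time_s: 27.22
position: [0.5938, -0.2819, 0.0378]
orientation: [3.141, 0.001, 0.002]
wrist_force: [-2.1, 1.2, 5.6]
grip_width: 0.0412
grasp_force: 41.3
```

In the tool's units: -0.001 m is -0.0017.

```bash
python3 -m handwheel '{"segments":[[0.03,0,0,-0.0017,0],[0.043,0,0,0,0],[0.05,0,0,0,0],[0.06,0,0,0,0],[0.065,0,0,0,0],[0.065,0,0,0,0]]}'
python3 -m handwheel '{"segments":[[0.065,0,0,-0.0167,0],[0.065,0,0,-0.0333,0],[0.065,0,0,-0.05,0],[0.065,0,0,-0.05,0],[0.065,0,0,-0.05,0],[0.065,0,0,0,0]]}'
python3 -m handwheel '{"segments":[[0.065,-0.03,-0.0508,0,0],[0.065,-0.03,-0.0508,0,0],[0.065,-0.03,-0.0508,0,0],[0.065,-0.03,-0.0508,0,0],[0.065,-0.03,-0.0508,0,0],[0.065,-0.03,-0.0508,0,0],[0.065,-0.03,-0.0508,0,0],[0.065,0,0,0,0],[0.065,0,0,0,0],[0.065,0,0,0,0]]}'
```

```text
time_s: 27.72
position: [0.593, -0.2814, 0.0369]
orientation: [-3.141, -0.001, 0.001]
wrist_force: [-0.5, -0.2, 0.9]
grip_width: 0.0651
grasp_force: 0.0
time_s: 28.22
position: [0.5976, -0.2838, 0.1664]
orientation: [3.135, 0.001, 0.019]
wrist_force: [1.3, -0.2, 0.7]
grip_width: 0.0653
grasp_force: 0.0
time_s: 29.05
position: [0.4678, -0.0684, 0.1581]
orientation: [3.141, 0.003, 0.003]
wrist_force: [0.1, -0.2, 0.3]
grip_width: 0.0651
grasp_force: 0.0
```

In the tool's units: 0.03 m is 0.05, 0.02 m is 0.0333.

```bash
python3 -m handwheel '{"segments":[[0.065,-0.0017,-0.0017,0.05,0],[0.065,0,0,0.05,0],[0.065,0,0,0.0333,0],[0.065,0,0,0.0233,0],[0.065,0,0,0.0117,0],[0.065,0,0,0,0],[0.065,0,0,0,0]]}' 25
python3 -m handwheel '{"segments":[[0.02,0,0,0,0],[0.02,0,0,0,0],[0.02,0,0,0,0],[0.02,0,0,0,0],[0.02,0,0,0,0],[0.02,0,0,0,0],[0.02,0,0,0,0]]}'
```

```text
time_s: 29.63
position: [0.4667, -0.0679, 0.0564]
orientation: [3.141, -0.0, 0.0]
wrist_force: [-0.2, 0.7, 0.4]
grip_width: 0.065
grasp_force: 0.0
time_s: 30.22
position: [0.4674, -0.0675, 0.0577]
orientation: [3.141, 0.002, 0.005]
wrist_force: [0.3, -0.0, 6.4]
grip_width: 0.0329
grasp_force: 24.8
```

In the tool's units: -0.03 m is -0.05, -0.02 m is -0.0333.

```bash
python3 -m handwheel '{"segments":[[0.02,0,0,-0.0167,0],[0.02,0,0,-0.0333,0],[0.02,0,0,-0.05,0],[0.02,0,0,-0.05,0],[0.02,0,0,-0.0167,0],[0.02,0,0,0,0],[0.02,0,0,0,0]]}' 35
python3 - <<'E'
from m import *
fs=grab('scene');cv2.imwrite('pics/s5.png',cv2.resize(fs['img'][130:330,180:430],None,fx=3,fy=3,interpolation=cv2.INTER_CUBIC))
E
```

```text
time_s: 30.8
position: [0.4659, -0.067, 0.1561]
orientation: [3.142, 0.001, 0.001]
wrist_force: [-1.3, 0.1, -1.9]
grip_width: 0.0322
grasp_force: 35.0
```

View pics/s5.png

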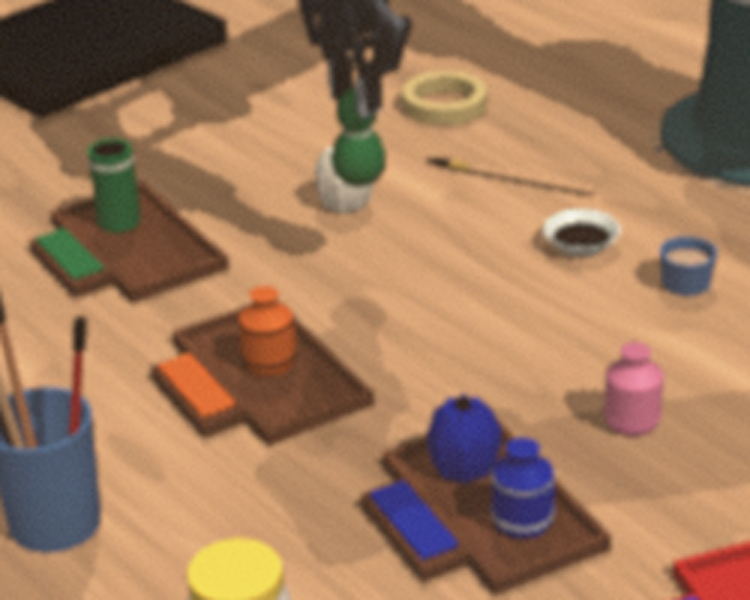

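All four placed pieces stand in their own trays, and the gourd hangs straight in the jaws (357,150). Now carry it to the left half of the green tray.

In the tool's units: 0.024 m is 0.04, 0.014 m is 0.0233.

```bash
python3 -m handwheel '{"segments":[[0.02,0.02,0.02,0,0],[0.02,0.04,0.04,0,0],[0.02,0.04,0.04,0,0],[0.02,0.04,0.04,0,0],[0.02,0.04,0.04,0,0],[0.02,0.0233,0.0233,0,0],[0.02,0.0133,0.0133,0,0],[0.02,0,0,0,0],[0.02,0,0,0,0]]}'
python3 -m handwheel '{"segments":[[0.02,0,0,0.0417,0],[0.02,0,0,0.0417,0],[0.02,0,0,0.025,0],[0.02,0,0,0.0133,0],[0.02,0,0,0.0083,0],[0.02,0,0,0.005,0],[0.02,0,0,0,0],[0.02,0,0,0,0]]}'
```

```text
time_s: 31.6
position: [0.5944, -0.1962, 0.1538]
orientation: [-3.139, -0.0, 0.007]
wrist_force: [-0.6, -0.2, -1.7]
grip_width: 0.032
grasp_force: 35.1
time_s: 32.27
position: [0.5967, -0.197, 0.0763]
orientation: [3.141, 0.002, 0.003]
wrist_force: [0.8, 0.2, -0.9]
grip_width: 0.0324
grasp_force: 35.1
```

In the tool's units: 0.004 m is 0.0067, 0.003 m is 0.005.

```bash
python3 -m handwheel '{"segments":[[0.02,0,0,0.0067,0],[0.02,0,0,0.005,0],[0.02,0,0,0.0033,0],[0.02,0,0,0.0017,0],[0.02,0,0,0,0],[0.02,0,0,0,0]]}'
python3 -m handwheel '{"segments":[[0.02,0,0,0.0017,0],[0.02,0,0,0.0017,0],[0.02,0,0,0,0],[0.02,0,0,0,0]]}'
```

```text
time_s: 32.77
position: [0.596, -0.197, 0.065]
orientation: [-3.141, -0.001, 0.0]
wrist_force: [-1.4, -0.4, -1.3]
grip_width: 0.0326
grasp_force: 35.1
time_s: 33.1
position: [0.5967, -0.1972, 0.0639]
orientation: [3.141, 0.001, 0.002]
wrist_force: [-0.6, -0.1, 2.6]
grip_width: 0.0322
grasp_force: 35.8
```

Contact with the tray floor. Release, rise and check.

The manual's scale: shifts go in shares of 0.6 m and turns go in shares of pi/2 rad. Converting my numbers, -0.03 m is -0.05, -0.02 m is -0.0333.

```bash
python3 -m handwheel '{"segments":[[0.033,0,0,0,0],[0.038,0,0,0,0],[0.048,0,0,0,0],[0.06,0,0,0,0],[0.06,0,0,0,0],[0.06,0,0,0,0]]}'
python3 -m handwheel '{"segments":[[0.06,0,0,-0.0167,0],[0.06,0,0,-0.0333,0],[0.06,0,0,-0.05,0],[0.06,0,0,-0.05,0],[0.06,0,0,-0.05,0],[0.06,-0.05,0,0,0],[0.06,-0.05,0,0,0],[0.06,-0.05,0,0,0],[0.06,-0.05,0,0,0],[0.06,0,0,0,0]]}'
python3 - <<'E'
from m import *
fs=grab('scene');ft=grab('top')
pieces(ft,fs,dict(blue_bottle=(232,184,.076,.018,.054,.023),blue_pumpkin=(265,187,.07,.028,.046,.0278),gourd=(458,184,.09,.065,.079,.018),beaker=(497,186,.086,.016,.08,.021),amber_bottle=(362,170,.077,.018,.054,.023),bisque=IT['bisque']))
a=cv2.resize(fs['img'][130:330,180:430],(750,600));cv2.imwrite('pics/s6.png',a)
cv2.imwrite('pics/t6.png',cv2.resize(ft['img'][120:320,190:540],None,fx=2.25,fy=2.25))
E
```

```text
time_s: 33.6
position: [0.5959, -0.1969, 0.0629]
orientation: [-3.141, -0.001, 0.001]
wrist_force: [-0.8, 0.2, -0.8]
grip_width: 0.06
grasp_force: 0.0
time_s: 34.43
position: [0.4709, -0.1963, 0.183]
orientation: [-3.141, 0.0, 0.006]
wrist_force: [-0.2, -0.2, -0.8]
grip_width: 0.0602
grasp_force: 0.0
blue_bottle [0.5644 0.2718] 92 [0.5679 0.2675] 93 [0.5817 0.2825] 4 zmax 0.075
blue_pumpkin [0.5876 0.2179] 221 [0.5888 0.2203] 75 [0.5865 0.2169] 146 zmax 0.075
gourd [ 0.5872 -0.1651] 76 [ 0.5765 -0.1699] 53 [ 0.6033 -0.1668] 38 zmax 0.096
beaker [ 0.5844 -0.2439] 372 [ 0.5739 -0.2465] 213 [ 0.5992 -0.2449] 204 zmax 0.090
amber_bottle [0.6205 0.0048] 352 [0.6211 0.006 ] 134 [0.6198 0.0038] 216 zmax 0.083
bisque [ 0.4031 -0.1756] 187 [ 0.404  -0.1749] 81 [ 0.402  -0.1768] 104 zmax 0.070
```

View pics/s6.png

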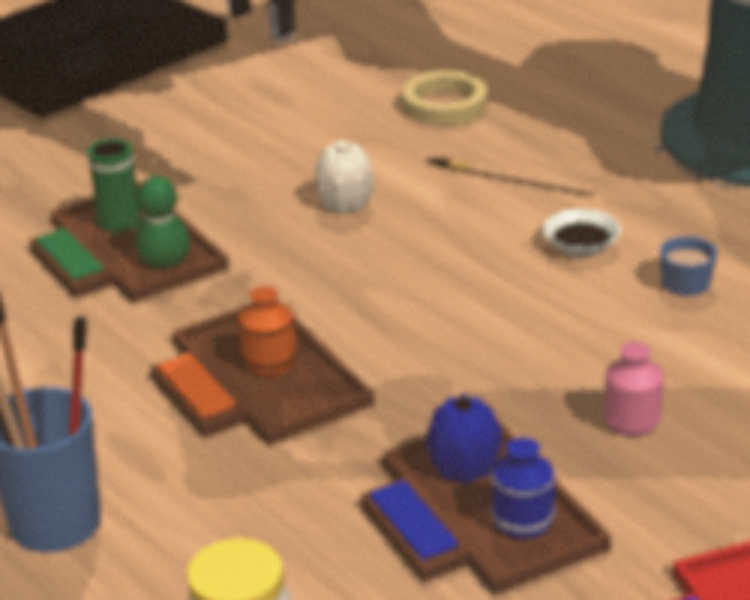

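View pics/t6.png

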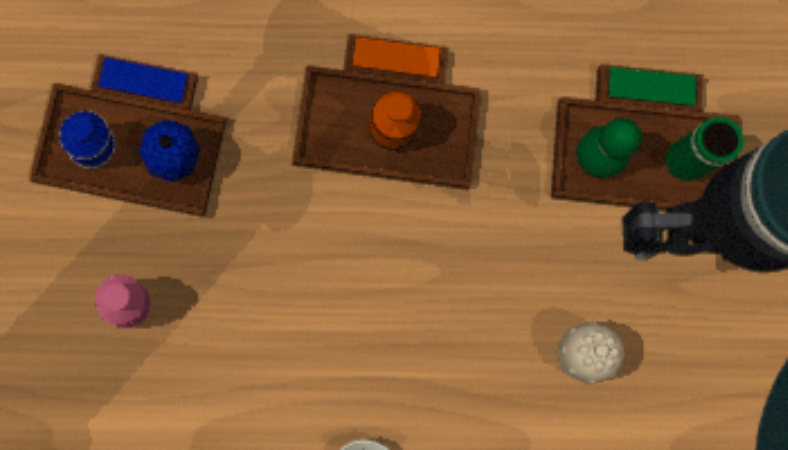

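Both views show all five pieces upright and apart in their own trays: blue pair at top view (87,138)/(170,150), amber (395,120), green pair (610,150)/(705,150). The cream pumpkin has not moved. The odd fit numbers for the blue bottle, gourd and beaker come from poor seed pixels, and the TCP poses at release agree with the images.

```bash
python3 -c "from cell import robot;print(robot.sign_off())"
```

```text
the job is handed in; nothing more can be done
None
```

I handed the job in at about 34 s: all five glazed pieces look upright and apart in their own colour's trays in the last pictures, and the cream pumpkin measured where it started; sign-off gave no verdict.

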